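Show the blue glass sample, label up

TASK

Swing the rack's retaining bar up and over by its red grip until it rests leaning back, then lift out the blue glass sample plate and show it: finish still holding it by its frosted end (the end with the small corner notch), about 30 cm above the bench, with its paper label facing upward, sloped no more than 45 degrees. Keep the fingers on the frosted end only, so that the clear glass stays clean, and leave the bar open. Leave the other two plates in their slots and everything else where it is.

Things in the scene. Friction and masses are not known exactly. Their poses are not given: they have to be found in the camera images.
- sample_rack: low aluminium rack on rubber feet, fixed, 126 x 100 mm; may stand any way round. Origin on the work surface under the middle slot's centre; x along the slots, y across them, from the bar's hinge towards its red grip, z up. Three slots along x, at y = -36, 0 and 36 mm, hold three plates on edge, in any order, notch always on the upper edge; 28 mm are free between plates.
- rack_deck (a point): centre of the middle slot's floor, 24 mm above the work surface: the plates' lower edges stand at this height, their upper edges 42 mm higher. The slots are grooves 10.6 mm wide in two black combs that reach 14 mm above this point; the upper 28 mm of a plate are free on both faces and are drawn straight up. Axes as the rack's.
- retaining_bar (a joint): hinge of the retaining bar, rad. 0: shut across the middle of the plates, 2 mm above them. Grows as the grip end swings up and over; stops at 2.2, where the bar leans back by its weight. Swings freely; let go before 1.57 it falls shut, after that it falls open. Bar 10 mm wide, 6 mm thick.
- bar_grip (a point): centre of the red T-grip at the free end of the retaining bar, a cross-bar 24 mm long along the rack's x axis and 16 mm thick: 128 mm from the hinge axis, 71 mm above the work surface when shut. Pinched from above on its two flat ends it turns between the fingers as the bar swings; the bar passes between them.
- bar_hinge (a point): point on the retaining bar's hinge axis, in the bar's middle plane, 71 mm above the work surface; the axis runs along the rack's x axis. The steel cheeks beside it are 21 mm wide over all and rise to 71 mm. When shut the bar lies along the rack's y axis.
- blue_frost (a point): centre of the blue plate's frosted end, half-way up and half-way through the plate, 18 mm in from its frosted end face, 24 mm from the plate's middle. The frosted part is 36 mm long and 8 mm thick; above this point 21 mm of it stand, less the notch of 8 mm at the outer upper corner. Axes: x towards the frosted end, y out of the label face, z towards the long edge with the notch (up in the rack).
- blue_plate: blue glass sample plate, 84 x 42 x 8 mm, 70 g: 36 mm of one end frosted white, the rest clear blue. A square notch, 8 x 8 mm, is cut from one corner of the frosted end; a white paper label is on one face of that end. Facing the label, notch edge up, the frosted end is at the left. Origin: middle of the edge it stands on. Axes: x towards the frosted end, y out of the label face, z towards the long edge with the notch (up in the rack).
- blue_clear: the clear blue part of that plate, 48 x 8 x 42 mm, not to be touched by the fingers; origin at its centre, axes as the plate's
- green_frost (a point): centre of the frosted end of the green glass sample plate, which has the same size, notch and label as the blue one; half-way up and through the plate. Axes: x towards the frosted end, y out of the label face, z towards the long edge with the notch (up in the rack). Bystander: stays in its slot.
- amber_frost (a point): centre of the frosted end of the amber glass sample plate, which has the same size, notch and label as the blue one; half-way up and through the plate. Axes: x towards the frosted end, y out of the label face, z towards the long edge with the notch (up in the rack). Bystander: stays in its slot.
- pliers: pliers with yellow handles, 129 x 56 x 10 mm; bystander
- stand_post (a point): point on the upright post of the flexible-shaft stand, 300 mm above the work surface; the post is 14 mm thick and rises 1.06 m: the arm must go round it
- pot_lid (a point): top centre of the white pot's lid, 117 mm above the work surface; the pot is 150 mm across and fixed (an obstacle beside the rack)
- brown_jar_lid (a point): top centre of the brown jar's lid, 131 mm above the work surface; the jar is 95 mm across and fixed (an obstacle behind the rack)
- tweezers: steel tweezers, 130 mm long, on the grey soldering board; bystander

How it is judged:
By the outcome, as a careful person would: the job done as asked, in the order asked, and still so for the second after the job is handed in, while the arm keeps its last pose, push and grip.
It also fails if it takes over 51 s, if anything falls off the work surface, if the arm or the gripper's body presses on something with over 40 N, if the wrist force passes 120 N, or if a joint passes its speed limit or range.

ROBOT

A 6-joint arm with a two-finger parallel gripper is mounted at the origin on a cart in front of the work surface, level with it; the furniture and walls round the work are solid. World frame = base frame: x ahead of the robot, y to its left, z up, the work surface at z = 0. Lengths are in m, angles in rad, forces in N, time in s.
With the tool pointing down it reaches from about 0.3 to 0.775 m from the base axis. Payload 14.6 kg.
Tool frame: the origin (TCP) lies at the very end of the fingers, on their centre line; the grasp point (between the pads) lies 19 mm behind it; z points along the fingers, y is the line along which they close (so a half turn about z gives the same grasp; the last joint's range is limited). The gripper opens to 94 mm and grips with 3 to 60 N. Pads are 16 mm wide; open, the fingers measure 119 mm over their backs; the gripper's body (75 mm by 177 mm) begins 78 mm behind the grasp point.
Start: joints at [1.055, 0.3, 1.521, -0, 1.321, -0.067], TCP at [0.239, 0.496, 0.205] pointing down, gripper open.
Joint ranges: [-3.03, 3.03], [-0.79, 2.21], [0.23, 2.52], [-1.04, 4.18], [0, 3.07], [-2.55, 2.55]. Speed limits (rad/s): [2.22, 2.22, 2.57, 3.14, 3.14, 3.14].

INTERFACE

Orientations are given as [roll, pitch, yaw] about the fixed x, y, z axes, in that order (R = Rz(yaw) Ry(pitch) Rx(roll)).
In Python, from station import ctrl gives the robot as it stands.
- The arm moves only by the tool move_arm, never from a script. Its argument "increments" is a list of rows, each a list of 7 numbers: the opening, from 0 (shut) to 1 (fully open), then the shift along the tool's x, y, z in units of 50 mm (1.0 is 50 mm), then the turn, a rotation vector about the tool's x, y, z in rad. In form: [[claw, tx, ty, tz, rx, ry, rz], ...]. A call has 1 to 20 rows; each row shifts and turns the commanded pose from where the row before left it, along the tool's axes as they then stand; what a row does not reach is not made up. A row lasts 1/10 s, in which the tool goes at most 50 mm and 8.59 degrees, less where a joint would pass 70% of its speed; a pose out of reach is approached as far as the arm can. A call is refused whole if a number of a shift passes 1 or a number of a turn 0.15, either way. A call with a gripper value outside its range is refused whole. The fingers move at their own pace and stop on an object; "force" is the grip in N (left out, the last holds). Time passes only in rows, so rows that do not move let the fingers close. It gives the time, the measured TCP pose, the force, the opening and the grip force at its end, in the units of the state.
- ctrl.get_obs(): the state, without advancing time (a new reading comes with each control period).
- ctrl.camera(name): name is "scene" or "top" or "wrist"; returns a dict with "color" (384x512x3 uint8, blue, green, red), "K" (3x3 intrinsics, pixels), "pose" (4x4, takes a point from camera to world coordinates); the wrist camera has in their place "tool_from_camera" (4x4, takes a point from camera to tool coordinates, whose origin is the TCP and whose axes are the flange's). Camera axes: x right, y down, z forward; pixel columns grow to the right and rows downward; lengths in m; the calibration is good to about 2 mm. A picture is of the moment at which its call begins: read the wrist's pose just before it. There is no depth.
- ctrl.hand_in(): hands the job in; it is judged then, once.
Trained networks look in a picture, given as the dict that the camera call returned (one of the last four; its "shot" number tells which), for a name from the list of things; names that differ only in an ending like _2 or _b are one class to them, and where a whole thing is asked for, a point or a joint stands for the part that bears it (a point fixed in the world has none). Each returns a list of dicts, best first, with "conf" (0 to 1); they miss things now and then, are a little off and sometimes report something else, mostly with a low value. They report only what shows in the picture. A call takes as long as a camera call.
- ctrl.cut_out(name, picture): "mask" (384x512 bool, what is visible of it) and "centre" ([row, column] in pixels, amid what is visible of it).
The state is a dict: "time_s": time; "qpos": joint angles; "joint_vel": joint speeds; "tau": joint torques, N m; "ee_pos": TCP position; "eef_rot": TCP orientation; "force": force on the tool from outside, world axes, zero at the start; "moment": the same for the moment, N m; "grip_width": finger opening in m; "grip_force": force on a finger pad.
Only numpy, scipy, OpenCV 4.12 (cv2) and the standard library are available. Lean on these libraries where they do the work, as an engineer would, in place of code of your own. Each camera call takes 0.05 s, during which the arm holds its last target. There are 200 camera calls.

## Working session

There is one attempt and no reset: what is moved stays moved. The work goes in short steps, Python scripts to look and compute and a tool call to move; the robot and the scene stay as the last step left them, time stands still between calls to the robot, and variables do not carry over. Pictures are saved under pics/ and viewed, at most 10 in all, crops included, and the job is handed in when it is done.

Besides the shell and the picture viewer there is one more tool, called after ">>>" as a command line: name --pt "numbers of a row" for each row, then --argument value for the rest. move_arm: Moves the arm, as the interface text tells. Its arguments: {"type":"object","properties":{"increments":{"type":"array","items":{"type":"array","items":{"type":"number"}}},"force":{"type":"number"}},"required":["increments"]}

```bash
mkdir -p pics; cat > h.py <<'E'
import numpy as np, cv2
from station import ctrl
from scipy.spatial.transform import Rotation as R
def T(o):
    M=np.eye(4);M[:3,:3]=R.from_euler('xyz',o['eef_rot']).as_matrix();M[:3,3]=o['ee_pos'];return M
def cam(n):
    o=ctrl.get_obs();p=ctrl.camera(n)
    p['P']=p['pose'] if 'pose' in p else T(o)@p['tool_from_camera']
    return p
def at(p,rc,z):
    r=np.linalg.inv(p['K'])@[rc[1],rc[0],1];d=p['P'][:3,:3]@r;c=p['P'][:3,3]
    return c+d*(z-c[2])/d[2]
def proj(p,X):
    q=np.linalg.inv(p['P'])@np.append(X,1);u=p['K']@q[:3];return u[:2]/u[2]
E
cat > a.py <<'E'
from h import *
o=ctrl.get_obs();print(o)
Z=dict(bar_grip=.071,bar_hinge=.071,blue_frost=.045,green_frost=.045,amber_frost=.045,blue_clear=.045,pot_lid=.117,brown_jar_lid=.131,stand_post=.3,sample_rack=.03)
im=[]
for n in('top','scene'):
    p=cam(n);im.append(p['color']);print(n,p['P'][:3,3].round(3),p['K'][0,0])
    for k,z in Z.items():
        for d in ctrl.cut_out(k,p)[:1]: print(k,round(d['conf'],2),np.round(d['centre']),at(p,d['centre'],z).round(3))
    cv2.imwrite(f'pics/{n}0.png',cv2.resize(p['color'],(800,600)))
E
python3 a.py
```

```text
{'time_s': 0.0, 'qpos': array([ 1.05537180e+00,  3.00457494e-01,  1.52162357e+00, -1.66142219e-05,
        1.32067072e+00, -6.66172863e-02]), 'joint_vel': array([ 0.00260543, -0.00029779,  0.00042855, -0.0003359 ,  0.00201707,
       -0.00021283]), 'tau': array([ 2.56388317e-03, -5.31794107e+01, -3.52744710e+01,  7.09523493e-02,
        2.43755017e-02, -1.36472077e-04]), 'ee_pos': array([0.23852035, 0.49528537, 0.20487581]), 'eef_rot': array([-3.14043502e+00, -6.11043548e-05,  2.69278950e+00]), 'force': array([-0.71500703,  0.60831532, -0.11783892]), 'moment': array([-0.00999307,  0.00664286,  0.04518832]), 'grip_force': 0.0, 'grip_width': 0.09436278122537098}
top [-0.097 -0.07   1.692] 425.0674497322832
bar_hinge 0.82 [204. 157.] [0.437 0.386 0.071]
blue_frost 0.54 [190. 164.] [0.512 0.373 0.045]
amber_frost 0.42 [201. 162.] [0.46  0.374 0.045]
blue_clear 0.42 [191. 164.] [0.503 0.372 0.045]Traceback (most recent call last):
  File "a.py", line 8, in <module>
    for d in ctrl.cut_out(k,p)[:1]: print(k,round(d['conf'],2),np.round(d['centre']),at(p,d['centre'],z).round(3))
             ~~~~~~~~~~~~^^^^^
ValueError: it knows: amber_frost, bar_grip, bar_hinge, blue_clear, blue_frost, blue_plate, green_frost, pliers, rack_deck, retaining_bar, sample_rack, tweezers
```

```bash
sed -i "s/pot_lid=.117,brown_jar_lid=.131,stand_post=.3,//; s/^o=.*//" a.py; python3 a.py
python3 - <<'E'
from h import *
a=cv2.resize(cv2.imread('pics/top0.png'),(512,384));b=cv2.imread('pics/scene0.png')
p=cam('top');c=cv2.resize(p['color'][130:280,90:240],(600,600),interpolation=2);cv2.imwrite('pics/topc.png',c)
E
```

```text
top [-0.097 -0.07   1.692] 425.0674497322832
bar_hinge 0.91 [202. 157.] [0.444 0.387 0.071]
blue_frost 0.42 [192. 162.] [0.498 0.38  0.045]
blue_clear 0.44 [193. 165.] [0.498 0.367 0.045]
sample_rack 0.72 [205. 162.] [0.448 0.375 0.03 ]
scene [-0.118 -0.578  1.144] 349.66668229507405
bar_grip 0.56 [155. 198.] [0.506 0.374 0.071]
bar_hinge 0.82 [166. 199.] [0.467 0.322 0.071]
blue_frost 0.42 [158. 196.] [0.501 0.39  0.045]
amber_frost 0.56 [163. 192.] [0.471 0.378 0.045]
blue_clear 0.41 [158. 202.] [0.522 0.374 0.045]
sample_rack 0.82 [168. 198.] [0.477 0.348 0.03 ]
```

View pics/topc.png

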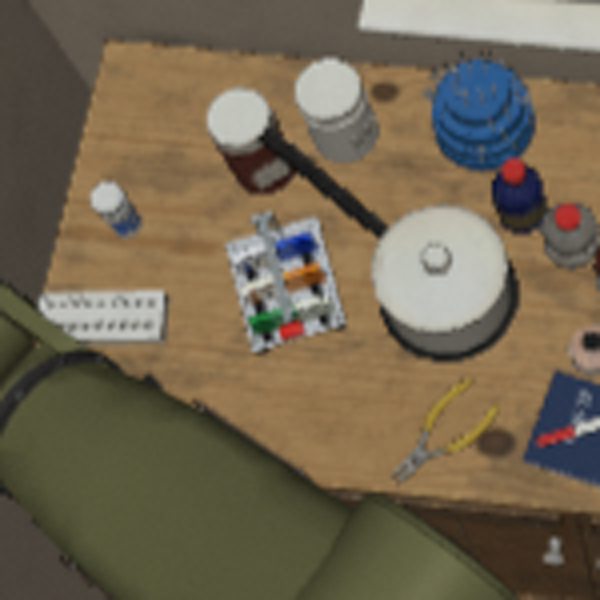

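View pics/scene0.png

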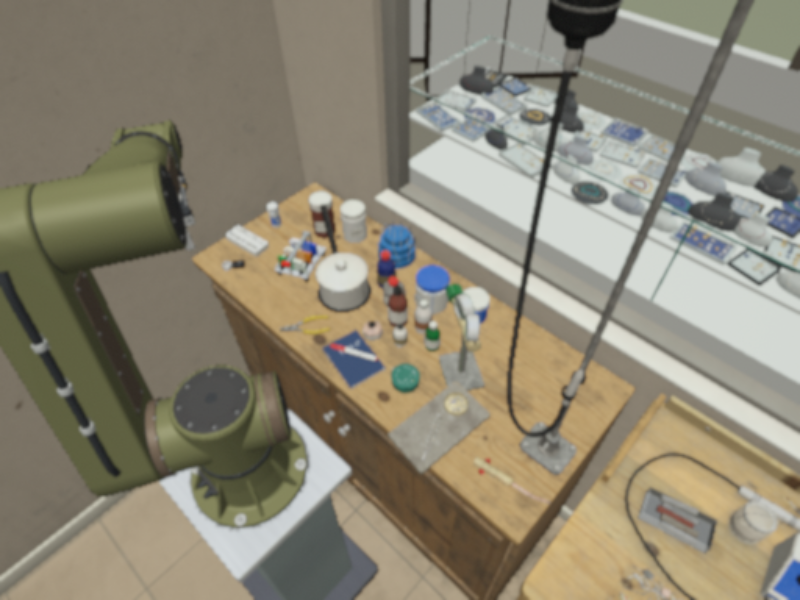

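The top crop shows the rack with its hinge at about crop (263,222), the red grip near the robot at (291,329), and the blue plate in the slot by the hinge with its frosted end on the left. The scene view shows the jar and the pot with its handle near the rack. The post is far to the right.

```bash
python3 - <<'E'
from h import *
p=cam('top')
f=lambda x,y,z: at(p,(y/4+130-.4,x/4+90-.4),z)
for n,x,y,z in [('grip',291,329,.075),('hinge',263,220,.071),('bluefrost top',248,252,.066),('blueclear top',295,244,.066),('jar',240,120,.131),('handle a',268,135,.117),('handle b',380,228,.1),('pot',436,262,.117)]: print(n,f(x,y,z).round(3))
g=f(291,329,.071);h=f(263,220,.071);d=(g-h)[:2];print(np.linalg.norm(d),np.arctan2(d[1],d[0]))
o=ctrl.get_obs();print(T(o).round(3)); print(p['shot'])
w=cam('wrist');print(w['tool_from_camera'].round(3),w['K'])
cv2.imwrite('pics/w0.png',w['color'])
E
```

```text
grip [0.405 0.356 0.075]
hinge [0.52  0.407 0.071]
bluefrost top [0.485 0.417 0.066]
blueclear top [0.499 0.371 0.066]
jar [0.603 0.433 0.131]
handle a [0.595 0.405 0.117]
handle b [0.512 0.279 0.1  ]
pot [0.475 0.214 0.117]
0.12431420369200927 -2.728849062971509
[[-0.901  0.434  0.     0.239]
 [ 0.434  0.901  0.     0.496]
 [-0.     0.    -1.     0.205]
 [ 0.     0.     0.     1.   ]]
5
[[-0.    -0.96  -0.281  0.081]
 [ 1.     0.    -0.001  0.   ]
 [ 0.001 -0.281  0.96  -0.18 ]
 [ 0.     0.     0.     1.   ]] [[307.79773383   0.         259.41645165]
 [  0.         307.79773383 192.42219667]
 [  0.           0.           1.        ]]
```

>>> move_arm --pt "1 -0.43 -0.1 -0.04 0 0 0" --pt "1 -0.43 -0.1 -0.04 0 0 0" --pt "1 -0.43 -0.1 -0.04 0 0 0" --pt "1 -0.43 -0.1 -0.04 0 0 0" --pt "1 -0.43 -0.1 -0.04 0 0 0" --pt "1 -0.43 -0.1 -0.04 0 0 0" --pt "1 -0.43 -0.1 -0.04 0 0 0" --pt "1 -0.43 -0.1 -0.04 0 0 0" --pt "1 -0.43 -0.1 -0.04 0 0 0" --pt "1 -0.43 -0.1 -0.04 0 0 0" --pt "1 0 0 0 0 0 -0.143" --pt "1 0 0 0 0 0 -0.143" --pt "1 0 0 0 0 0 -0.143" --pt "1 0 0 0 0 0 -0.143" --pt "1 0 0 0 0 0 -0.143" --pt "1 0 0 0 0 0 -0.143" --pt "1 0 0 0 0 0 0" --pt "1 0 0 0 0 0 0"

```text
time_s: 3.1
ee_pos: [0.4106, 0.3572, 0.2255]
eef_rot: [3.142, -0.0, -2.737]
force: [-0.8, -0.9, 0.2]
grip_width: 0.0941
grip_force: 0.0
```

```bash
python3 - <<'E'
from h import *
p=cam('wrist');o=ctrl.get_obs();print(o['ee_pos'],o['eef_rot'],o['qpos'].round(2))
Z=dict(bar_grip=.075,bar_hinge=.071,blue_frost=.06,green_frost=.06,amber_frost=.06,blue_clear=.06)
for k,z in Z.items():
    for d in ctrl.cut_out(k,p)[:1]: print(k,round(d['conf'],2),np.round(d['centre']),at(p,d['centre'],z).round(3))
cv2.imwrite('pics/w1.png',cv2.resize(p['color'],(768,576)))
E
```

```text
[0.41063493 0.35719595 0.22542921] [ 3.14159230e+00 -2.76514371e-05 -2.73650332e+00] [ 0.65  0.27  1.51  0.    1.36 -1.33]
bar_grip 0.71 [215. 262.] [0.448 0.376 0.075]
bar_hinge 0.98 [210. 267.] [0.443 0.38  0.071]
blue_frost 0.84 [246. 258.] [0.493 0.39  0.06 ]
green_frost 0.9 [194. 261.] [0.43  0.367 0.06 ]
amber_frost 0.98 [222. 256.] [0.464 0.375 0.06 ]
blue_clear 0.62 [247. 246.] [0.5   0.377 0.06 ]
```

View pics/w1.png

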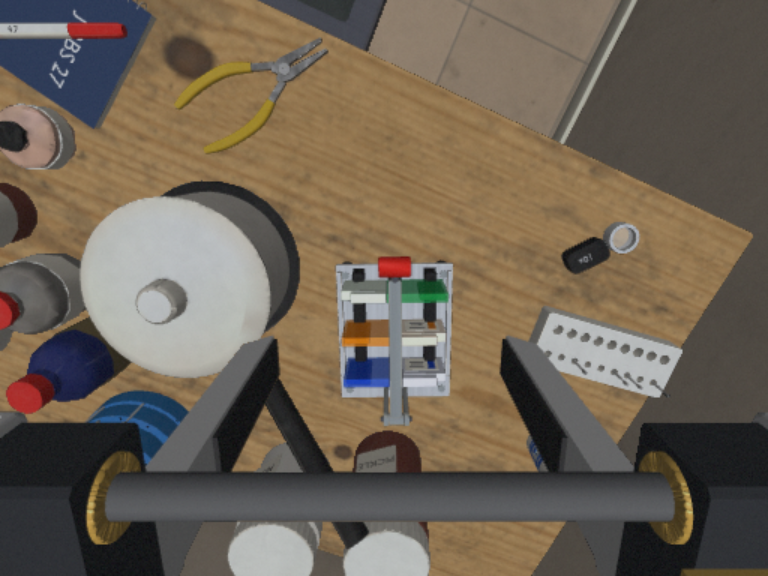

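The wrist view shows the grip at (395,267), the hinge at about (397,418), and the blue plate in the slot by the hinge at (343-440,372). Its frosted part is on the right and its label faces the grip side.

```bash
cat >> h.py <<'E'
def tool(o,X): return np.linalg.inv(T(o))@np.append(X,1)
E
python3 - <<'E'
from h import *
p=cam('wrist');o=ctrl.get_obs()
hsv=cv2.cvtColor(p['color'],cv2.COLOR_BGR2HSV)
m=((hsv[...,0]<8)|(hsv[...,0]>172))&(hsv[...,1]>150)&(hsv[...,2]>80)
m[:150]=0;m[200:]=0;m[:,:230]=0;m[:,300:]=0
r,c=np.nonzero(m);print(r.min(),r.max(),c.min(),c.max())
g=at(p,((r.min()+r.max())/2,(c.min()+c.max())/2),.077)
h=at(p,(418/1.5,397/1.5),.071)
b1=at(p,(372/1.5,442/1.5),.066);b2=at(p,(368/1.5,344/1.5),.066)
for n,X in dict(g=g,h=h,bR=b1,bL=b2).items(): print(n,X.round(4),tool(o,X).round(4))
print(np.linalg.norm((g-h)[:2]),np.linalg.norm((b1-b2)[:2]))
E
```

```text
171 184 252 273
g [0.4074 0.3589 0.077 ] [0.0023 0.0029 0.1485 1.    ]
h [0.5251 0.4132 0.071 ] [-0.1273  0.006   0.1545  1.    ]
bR [0.4748 0.431  0.066 ] [-0.0882  0.0423  0.1595  1.    ]
bL [0.503 0.357 0.066] [-0.0846 -0.0369  0.1595  1.    ]
0.12960425878947418 0.07921812488095734
```

>>> move_arm --pt "0.6 0.05 0.06 0.2 0 0 -0.024" --pt "0.6 0 0 0.4 0 0 0" --pt "0.6 0 0 0.4 0 0 0" --pt "0.6 0 0 0.4 0 0 0" --pt "0.6 0 0 0.4 0 0 0" --pt "0.6 0 0 0.4 0 0 0" --pt "0.6 0 0 0.4 0 0 0" --pt "0.6 0 0 0.4 0 0 0" --pt "0.6 0 0 0.4 0 0 0" --pt "0.6 0 0 0 0 0 0" --pt "0 0 0 0 0 0 0" --pt "0 0 0 0 0 0 0" --pt "0 0 0 0 0 0 0" --pt "0 0 0 0 0 0 0" --pt "0 0 0 0 0 0 0" --pt "0 0 0 0 0 0 0" --pt "0 0 0 0 0 0 0" --force 10

```text
time_s: 5.2
ee_pos: [0.4072, 0.3594, 0.0559]
eef_rot: [3.141, 0.001, -2.708]
force: [-3.0, 4.4, 3.9]
grip_width: 0.0239
grip_force: 10.0
```

>>> move_arm --pt "0 -0.013 0 -0.256 0 0 0" --pt "0 -0.038 0 -0.253 0 0 0" --pt "0 -0.063 0 -0.248 0 0 0" --pt "0 -0.088 0 -0.24 0 0 0" --pt "0 -0.111 0 -0.23 0 0 0" --pt "0 -0.134 0 -0.218 0 0 0"

```text
time_s: 5.8
ee_pos: [0.4276, 0.3685, 0.1284]
eef_rot: [3.141, -0.0, -2.708]
force: [-1.2, 5.3, -1.8]
grip_width: 0.0239
grip_force: 10.0
```

>>> move_arm --pt "0 -0.155 0 -0.204 0 0 0" --pt "0 -0.174 0 -0.187 0 0 0" --pt "0 -0.192 0 -0.169 0 0 0" --pt "0 -0.208 0 -0.149 0 0 0" --pt "0 -0.222 0 -0.127 0 0 0" --pt "0 -0.234 0 -0.105 0 0 0" --pt "0 -0.243 0 -0.081 0 0 0" --pt "0 -0.25 0 -0.056 0 0 0" --pt "0 -0.254 0 -0.031 0 0 0" --pt "0 -0.256 0 -0.005 0 0 0" --pt "0 -0.255 0 0.02 0 0 0" --pt "0 -0.252 0 0.046 0 0 0" --pt "0 -0.246 0 0.071 0 0 0" --pt "0 0 0 0 0 0 0"

```text
time_s: 7.2
ee_pos: [0.5634, 0.4291, 0.177]
eef_rot: [-3.139, 0.002, -2.71]
force: [3.9, -4.1, 4.6]
grip_width: 0.0239
grip_force: 10.0
```

>>> move_arm --pt "0.6 0 0 0 0 0 0" --pt "0.6 0 0 0 0 0 0" --pt "0.6 0 0 0 0 0 0" --pt "0.6 0 0 -0.4 0 0 0" --pt "0.6 0 0 -0.6 0 0 0" --pt "0.6 0 0 -0.6 0 0 0" --pt "0.6 0.5 0 -0.4 0 0 0" --pt "0.6 0.6 0 0 0 0 0" --pt "0.6 0.6 0 0 0 0 0" --pt "0.6 0.6 0 0 0 0 0" --pt "0.6 0 0 0 0 0 0" --pt "0.6 0 0 0 0 0 0"

```text
time_s: 8.4
ee_pos: [0.4565, 0.3819, 0.2773]
eef_rot: [3.142, 0.001, -2.708]
force: [-0.3, -0.6, -0.6]
grip_width: 0.0567
grip_force: 0.0
```

```bash
python3 - <<'E'
from h import *
p=cam('wrist');o=ctrl.get_obs();print(o['ee_pos'],o['eef_rot'],o['qpos'].round(2))
for k in ('blue_frost','blue_clear','bar_grip','retaining_bar'):
    for d in ctrl.cut_out(k,p)[:1]:
        r,c=np.nonzero(d['mask']);print(k,round(d['conf'],2),np.round(d['centre']),r.min(),r.max(),c.min(),c.max())
cv2.imwrite('pics/w2.png',cv2.resize(p['color'],(768,576)))
np.savez('w2.npz',P=p['P'],K=p['K'])
E
```

```text
[0.45690891 0.38200377 0.27686662] [ 3.14156888e+00  6.33253093e-04 -2.70824795e+00] [ 0.63  0.36  1.27 -0.    1.5  -1.37]
blue_frost 0.87 [194. 257.] 190 204 227 289
blue_clear 0.65 [196. 244.] 189 203 227 262
bar_grip 0.6 [269. 257.] 220 315 252 263
retaining_bar 0.62 [268. 260.] 220 314 253 263
```

View pics/w2.png

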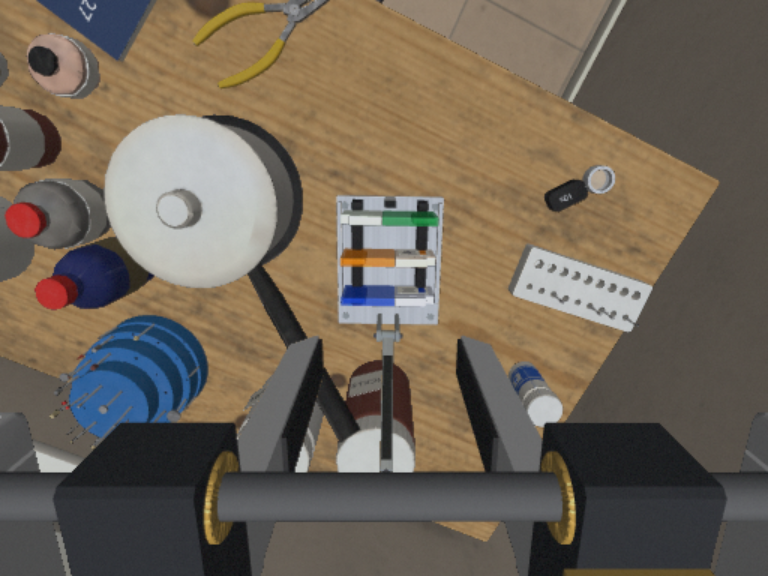

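The bar is open and leaning back towards the jar at (388,320-470). The blue plate lies at about (342-434,297), frosted and labelled part on the right. I'll measure it from a crop.

```bash
python3 - <<'E'
from h import *
a=ctrl.camera('wrist')['color'][180:240,215:305]
cv2.imwrite('pics/w2c.png',cv2.resize(a,(720,480),interpolation=cv2.INTER_CUBIC))
E
```

```text
(no output)
```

View pics/w2c.png

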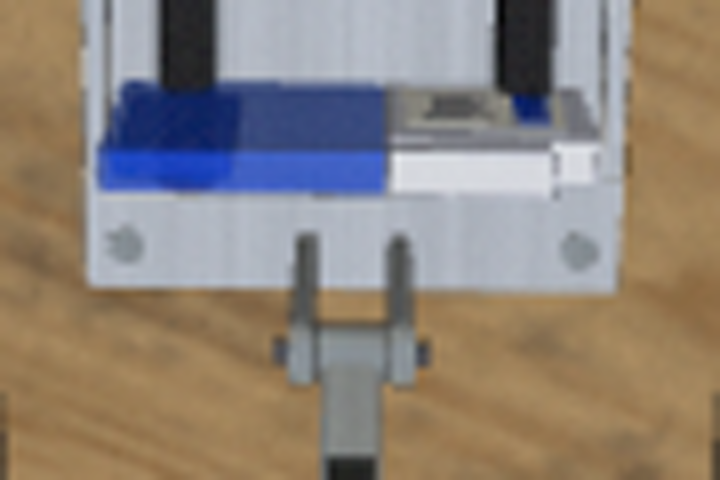

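The crop shows the blue plate's top edge centred on row 171. Its left end is at column 97, the clear/frosted boundary at 388 and the notch from 553 to 600. The label is on the near face.

```bash
python3 - <<'E'
from h import *
p=cam('wrist');o=ctrl.get_obs()
f=lambda x,y,z=.066: at(p,(180+y/8-.5,215+x/8-.5),z)
L=f(97,170);B=f(388,171);N=f(553,173)
print(L.round(4),B.round(4),N.round(4),np.linalg.norm(B-L),np.linalg.norm(N-B))
h=f(352,352,.071);print('hinge',h,tool(o,h))
u=(N-L)/np.linalg.norm(N-L);print('yaw of plate x',np.arctan2(u[1],u[0]), 'tool y',np.arctan2(*T(o)[[1,0],1]))
G=B+u*.012
print('G',G,tool(o,G).round(4))
E
```

```text
[0.5156 0.3603 0.066 ] [0.4954 0.4043 0.066 ] [0.4842 0.4294 0.066 ] 0.04839938239202254 0.02745495335962812
hinge [0.52545315 0.41155712 0.071     ] [-0.07480343 -0.0017949   0.20508847  1.        ]
yaw of plate x 1.9968009399292164 tool y 2.0038365193737606
G [0.49048195 0.41522369 0.066     ] [-0.0446  0.0162  0.2101  1.    ]
```

>>> move_arm --pt "0.2 0 0 0 0 0 0.1434" --pt "0.2 0 0 0 0 0 0.1434" --pt "0.2 0 0 0 0 0 0.1434" --pt "0.2 0 0 0 0 0 0.1434" --pt "0.2 0 0 0 0 0 0.1434" --pt "0.2 0 0 0 0 0 0.1434" --pt "0.2 0 0 0 0 0 0.1434" --pt "0.2 0 0 0 0 0 0.1434" --pt "0.2 0 0 0 0 0 0.1434" --pt "0.2 0 0 0 0 0 0.1434" --pt "0.2 0 0 0 0 0 0.1434" --pt "0.2 0 0 0 0 -0.131 0" --pt "0.2 0 0 0 0 -0.131 0" --pt "0.2 0 0 0 0 -0.131 0" --pt "0.2 0 0 0 0 -0.131 0" --pt "0.2 0 0 0 0 0 0" --pt "0.2 0 0 0 0 0 0"

```text
time_s: 10.45
ee_pos: [0.4565, 0.3822, 0.276]
eef_rot: [-3.141, 0.521, 1.999]
force: [0.7, -0.5, 0.5]
grip_width: 0.0185
grip_force: 0.0
```

```bash
python3 - <<'E'
from h import *
o=ctrl.get_obs();print(o['ee_pos'],o['qpos'].round(2));print(T(o)[:3,:3].round(3))
print(tool(o,[.4896,.4170,.100])[:3]/.05)
print('z per m', T(o)[2,:3])
E
```

```text
[0.45645686 0.38224566 0.27596602] [ 0.84  0.5   1.17 -0.48  1.69  0.41]
[[-0.36   0.91   0.206]
 [ 0.789  0.414 -0.454]
 [-0.498 -0.001 -0.867]]
[2.06310807 0.89443164 2.87258174]
z per m [-0.4981679  -0.00088058 -0.86708014]
```

>>> move_arm --pt "0.2 0.258 0.112 0.359 0 0 0" --pt "0.2 0.258 0.112 0.359 0 0 0" --pt "0.2 0.258 0.112 0.359 0 0 0" --pt "0.2 0.258 0.112 0.359 0 0 0" --pt "0.2 0.258 0.112 0.359 0 0 0" --pt "0.2 0.258 0.112 0.359 0 0 0" --pt "0.2 0.258 0.112 0.359 0 0 0" --pt "0.2 0.258 0.112 0.359 0 0 0" --pt "0.2 0 0 0 0 0 0" --pt "0.2 0 0 0 0 0 0"

```text
time_s: 11.45
ee_pos: [0.4907, 0.4158, 0.1016]
eef_rot: [3.141, 0.522, 1.996]
force: [0.3, -0.0, 1.0]
grip_width: 0.0187
grip_force: 0.0
```

```bash
python3 - <<'E'
from h import *
p=cam('wrist');o=ctrl.get_obs();print(o['ee_pos'],o['force'])
print(tool(o,[.4896,.4170,.045])[:3]/.05)
L=np.array([.5156,.3603,.066]);B=np.array([.4954,.4043,.066]);N=np.array([.4842,.4294,.066])
im=p['color'].copy()
for X in (L,B,N,[.4896,.4170,.066]): q=proj(p,np.array(X));print(q.round(1));cv2.circle(im,tuple(int(v) for v in q),2,(0,0,255),-1)
cv2.imwrite('pics/w3.png',cv2.resize(im,(768,576)))
E
```

```text
[0.49073458 0.41608176 0.1023114 ] [-0.32461868 -0.3736505  -0.05313355]
[ 0.59431114 -0.01521199  0.98043541]
[258.2 243.7]
[257.7 206.5]
[257.7 179.9]
[257.5 193.6]
```

View pics/w3.png

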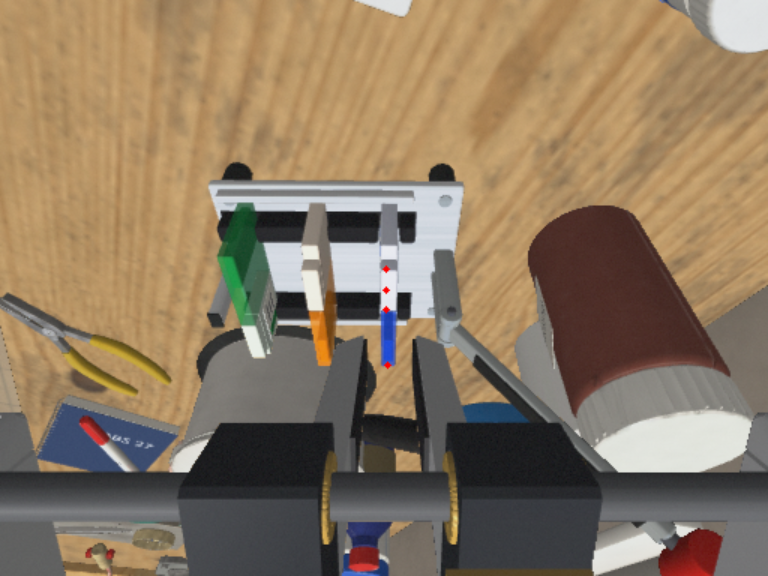

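The projected points lie on the blue plate's top edge, with the clear/frosted boundary at about (388,310), and the fingers straddle it. I'll go down in two steps.

>>> move_arm --pt "0.2 0.1 0 0.163 0 0 0" --pt "0.2 0.1 0 0.163 0 0 0" --pt "0.2 0.1 0 0.163 0 0 0" --pt "0.2 0.1 0 0.163 0 0 0" --pt "0.2 0.1 0 0.163 0 0 0" --pt "0.2 0.1 0 0.163 0 0 0" --pt "0.2 0 0 0 0 0 0" --pt "0.2 0 0 0 0 0 0"

```text
time_s: 12.3
ee_pos: [0.4894, 0.4177, 0.0428]
eef_rot: [-3.141, 0.524, 1.998]
force: [0.1, 0.7, -0.4]
grip_width: 0.0188
grip_force: 0.2
```

```bash
python3 - <<'E'
from h import *
p=cam('wrist');o=ctrl.get_obs();print(o['ee_pos'],o['force'])
cv2.imwrite('pics/w4.png',cv2.resize(p['color'][120:330,160:400],(686,600),interpolation=cv2.INTER_CUBIC))
E
```

```text
[0.48943245 0.41767923 0.04293732] [-0.01844139  0.53698721 -0.25305415]
```

View pics/w4.png

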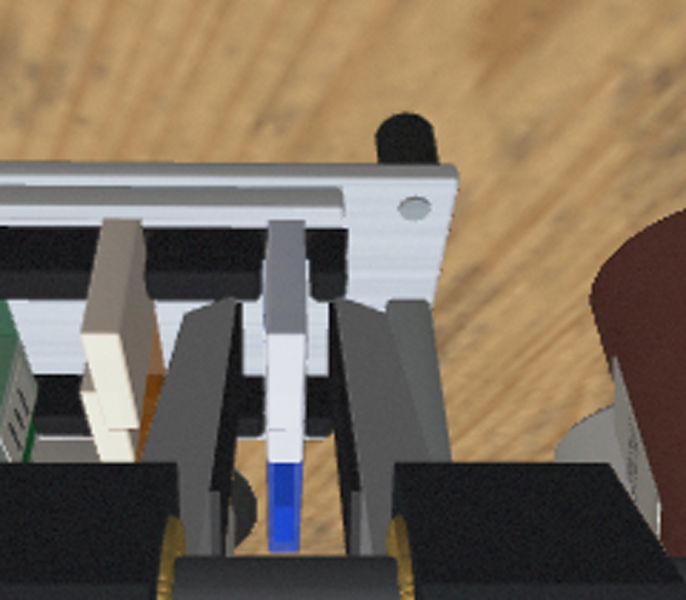

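The fingers stand either side of the frosted part, clear of the amber plate and the hinge. Next is closing on it.

>>> move_arm --pt "0 0 0 0 0 0 0" --pt "0 0 0 0 0 0 0" --pt "0 0 0 0 0 0 0" --pt "0 0 0 0 0 0 0" --pt "0 0 0 0 0 0 0" --force 25

```text
time_s: 12.85
ee_pos: [0.4894, 0.4176, 0.0432]
eef_rot: [-3.141, 0.524, 1.997]
force: [0.6, 0.8, -0.4]
grip_width: 0.0079
grip_force: 25.0
```

>>> move_arm --pt "0 -0.05 0 -0.087 0 0 0" --pt "0 -0.1 0 -0.173 0 0 0" --pt "0 -0.1 0 -0.173 0 0 0" --pt "0 -0.1 0 -0.173 0 0 0" --pt "0 -0.1 0 -0.173 0 0 0" --pt "0 -0.2 0 -0.346 0 0 0" --pt "0 -0.2 0 -0.346 0 0 0" --pt "0 -0.2 0 -0.346 0 0 0" --pt "0 -0.2 0 -0.346 0 0 0" --pt "0 -0.2 0 -0.346 0 0 0" --pt "0 -0.2 0 -0.346 0 0 0" --pt "0 -0.2 0 -0.346 0 0 0" --pt "0 -0.2 0 -0.346 0 0 0" --pt "0 -0.2 0 -0.346 0 0 0" --pt "0 -0.2 0 -0.346 0 0 0" --pt "0 0 0 0 0 0 0"

```text
time_s: 14.45
ee_pos: [0.4897, 0.4179, 0.2914]
eef_rot: [3.136, 0.522, 1.995]
force: [-0.3, -0.3, -1.6]
grip_width: 0.008
grip_force: 25.0
```

```bash
python3 - <<'E'
from h import *
o=ctrl.get_obs();print(o['ee_pos'],o['qpos'].round(2),o['force'],o['grip_width']);print(T(o)[:3,:3].round(3))
E
```

```text
[0.48973544 0.41791073 0.29144585] [ 0.84  0.61  0.96 -0.49  1.77  0.37] [-0.34745759 -0.32665771 -1.56023404] 0.00801150826477178
[[-0.356  0.91   0.21 ]
 [ 0.79   0.414 -0.452]
 [-0.499  0.005 -0.867]]
```

>>> move_arm --pt "0 -0.262 -0.383 0.042 0 0 0" --pt "0 -0.262 -0.383 0.042 0 0 0" --pt "0 -0.262 -0.383 0.042 0 0 0" --pt "0 -0.262 -0.383 0.042 0 0 0" --pt "0 -0.262 -0.383 0.042 0 0 0" --pt "0 -0.262 -0.383 0.042 0 0 0" --pt "0 -0.262 -0.383 0.042 0 0 0" --pt "0 -0.262 -0.383 0.042 0 0 0" --pt "0 -0.262 -0.383 0.042 0 0 0" --pt "0 -0.262 -0.383 0.042 0 0 0" --pt "0 -0.262 -0.383 0.042 0 0 0" --pt "0 -0.262 -0.383 0.042 0 0 0" --pt "0 -0.262 -0.383 0.042 0 0 0" --pt "0 0 0 0 0.0625 0 0.108" --pt "0 0 0 0 0.0625 0 0.108" --pt "0 0 0 0 0.0625 0 0.108" --pt "0 0 0 0 0.0625 0 0.108" --pt "0 0 0 0 0 0 0" --pt "0 0 0 0 0 0 0"

```text
time_s: 16.35
ee_pos: [0.3295, 0.1678, 0.3491]
eef_rot: [-3.14, 0.525, 1.502]
force: [-1.0, 0.7, -0.2]
grip_width: 0.0079
grip_force: 25.0
```

```bash
cat > s.py <<'E'
from h import *
o=ctrl.get_obs();M=T(o);R0=M[:3,:3]
px=R0@[.866,0,-.5]
c=M@[0.006-.0*1,0,0,1]
print(o['ee_pos'].round(3),o['qpos'].round(2),o['force'].round(1),o['grip_width'],'label up angle deg',np.degrees(np.arccos(-R0[2,1])).round(1),'plate x',px.round(3))
print(R0.round(3))
E
python3 s.py
```

```text
[0.329 0.168 0.349] [ 0.65  0.02  1.6  -0.4   1.86  0.67] [-1.   0.7 -0.2] 0.007898249753289304 label up angle deg 89.9 plate x [ 0.069  0.998 -0.001]
[[ 0.059  0.998 -0.036]
 [ 0.864 -0.069 -0.5  ]
 [-0.501 -0.001 -0.866]]
```

>>> move_arm --pt "0 0 0 0 0.121 0 -0.07" --pt "0 0 0 0 0.121 0 -0.07" --pt "0 0 0 0 0.121 0 -0.07" --pt "0 0 0 0 0.121 0 -0.07" --pt "0 0 0 0 0 0 0" --pt "0 0 0 0 0 0 0"

```text
time_s: 16.95
ee_pos: [0.3295, 0.1679, 0.3493]
eef_rot: [-2.518, 0.439, 1.796]
force: [-0.0, 0.3, -0.6]
grip_width: 0.0075
grip_force: 25.0
```

```bash
python3 s.py
```

```text
[0.329 0.168 0.349] [ 0.5   0.25  1.42 -0.22  2.19  0.36] [-0.   0.3 -0.6] 0.007498857803811077 label up angle deg 58.1 plate x [ 0.071  0.997 -0.   ]
[[-0.202  0.847 -0.492]
 [ 0.882 -0.06  -0.467]
 [-0.425 -0.528 -0.735]]
```

>>> move_arm --pt "0 0 0 0 0.121 0 -0.07" --pt "0 0 0 0 0.121 0 -0.07" --pt "0 0 0 0 0.121 0 -0.07" --pt "0 0 0 0 0.121 0 -0.07" --pt "0 0 0 0 0 0 0" --pt "0 0 0 0 0 0 0"

```text
time_s: 17.55
ee_pos: [0.3292, 0.1681, 0.3498]
eef_rot: [-1.975, 0.223, 1.978]
force: [-0.1, 0.4, -0.8]
grip_width: 0.0073
grip_force: 25.0
```

```bash
python3 s.py
```

```text
[0.329 0.168 0.35 ] [ 0.42  0.47  1.34 -0.12  2.51  0.12] [-0.1  0.4 -0.8] 0.007298395150128759 label up angle deg 26.3 plate x [0.07  0.998 0.   ]
[[-0.386  0.442 -0.81 ]
 [ 0.895 -0.031 -0.444]
 [-0.221 -0.897 -0.384]]
```

>>> move_arm --pt "0 0.074 0.3 0.128 0 0 0" --pt "0 0.074 0.3 0.128 0 0 0" --pt "0 0.074 0.3 0.128 0 0 0" --pt "0 0 0 0 0 0 0" --pt "0 0 0 0 0 0 0" --pt "0 0 0 0 0 0 0"

```text
time_s: 18.15
ee_pos: [0.3292, 0.1681, 0.3006]
eef_rot: [-1.973, 0.221, 1.978]
force: [0.1, -0.8, -1.4]
grip_width: 0.0077
grip_force: 25.0
```

```bash
python3 s.py; python3 - <<'E'
from h import *
w=cam('wrist')['color'];p=cam('scene');t=cam('top')
o=ctrl.get_obs();x,y=proj(p,o['ee_pos']).astype(int);u,v=proj(t,o['ee_pos']).astype(int)
print(x,y,u,v)
cr=lambda im,x,y,h=60:cv2.resize(im[max(0,y-h):y+h,max(0,x-h):x+h],(400,300))
a=np.vstack([cv2.resize(w,(400,300)),cr(t['color'],165,200,50)]);b=np.vstack([cr(p['color'],x,y),cr(t['color'],u,v,40)])
cv2.imwrite('pics/f.png',np.hstack([a,b]))
E
```

```text
[0.329 0.168 0.301] [ 0.42  0.52  1.39 -0.1   2.41  0.13] [ 0.1 -0.8 -1.4] 0.007655284664807229 label up angle deg 26.1 plate x [0.071 0.997 0.001]
[[-0.386  0.439 -0.811]
 [ 0.896 -0.03  -0.443]
 [-0.219 -0.898 -0.382]]
189 162 198 216
```

View pics/f.png

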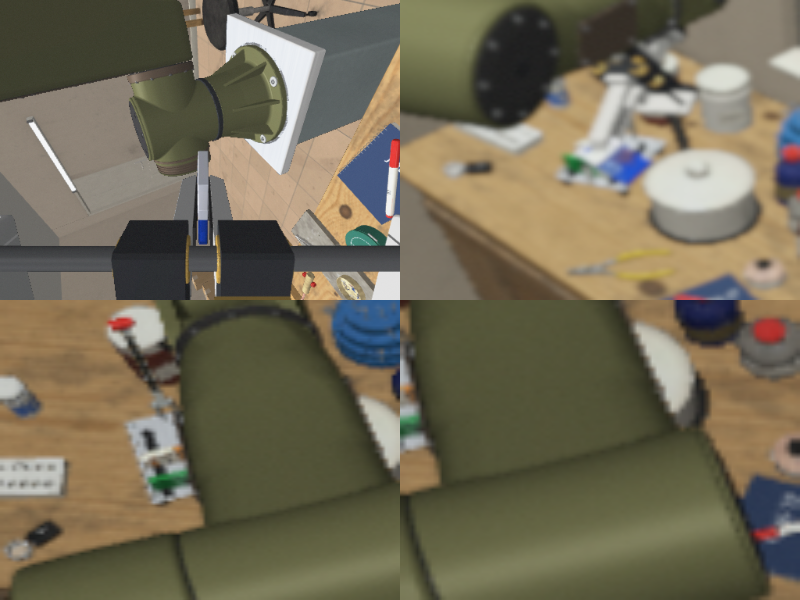

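The wrist view shows the plate still held by its frosted end, with the blue part at about (203,232). The top view shows the bar open with its red grip at (120,323), and green and amber in their slots. The label face points up at 26° slope, with the tool tip at 0.30 m.

```bash
python3 -c "
from station import ctrl
print(ctrl.hand_in())"
```

```text
the job is handed in; nothing more can be done
None
```

I handed the job in at about 18 s: the bar is open and leaning back, and the blue plate is held by its frosted end about 30 cm up, label up at a 26° slope; the green and amber plates are still in their slots.

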